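# Lock the transit anchor's clevis pin with its R-clip

## Robot

A 7-joint arm with a two-finger parallel gripper is mounted at the origin on a cart in front of the work surface, level with it; the furniture and walls round the work are solid. World frame = base frame: x ahead of the robot, y to its left, z up, the work surface at z = 0. Lengths are in m, angles in rad, forces in N, time in s.
With the tool pointing down it reaches from about 0.425 to 0.925 m from the base axis. Payload 6.8 kg.
Tool frame: the origin (TCP) lies at the very end of the fingers, on their centre line; the grasp point (between the pads) lies r.pinch_z behind it (r.pinch_z is the distance from the TCP to the grasp point, in m); z points along the fingers, y is the line along which they close (so a half turn about z gives the same grasp; the last joint's range is limited). The gripper opens to 85 mm and grips with 20 to 120 N. Pads are 22 mm wide; open, the fingers measure 114 mm over their backs; the gripper's body (76 mm by 85 mm) begins 54 mm behind the grasp point. The pads swing forward as they close: fully open they stand 13 mm farther back than shut.
Start: joints at [-1.253, 0.477, 0.022, 1.555, -0.011, 1.109, -0.083], TCP at [0.279, 0.615, 0.231] pointing down, gripper open.
Joint ranges: [-2.96, 2.96], [-0.34, 2.1], [-1.41, 1.46], [0.24, 2.44], [-1.37, 4.51], [0.17, 1.92], [-2.96, 2.96]. Speed limits (rad/s): [2.39, 2.39, 3.14, 3.14, 3.14, 3.14, 3.14].

## Interface

Orientations are given as a rotation vector (axis times angle).
In Python, from bench import status, grab_frame, camera_model, r gives the robot as it stands. The module is installed in compiled form; this text tells all that it offers.
- The arm moves only by the shell command python3 -m creep 'ROWS' [FORCE]. ROWS is text: rows parted by semicolons, each of 7 numbers parted by spaces: the turn, a rotation vector about the tool's x, y, z in rad, then the shift along the tool's x, y, z in mm, then the opening, from -1 (shut) to 1 (fully open). In form: rx ry rz tx ty tz fingers; .... A call has 1 to 10 rows; each row is the pose to reach, as a shift and turn from the pose commanded when the call began, along the tool's axes at that moment; what a row does not reach only later rows make up. A row lasts 1/8 s, in which the tool goes at most 62.5 mm and 10.7 degrees, less where a joint would pass 70% of its speed; a pose out of reach is approached as far as the arm can. A call with a gripper value outside its range is refused whole. The fingers move at their own pace and stop on an object; FORCE is the grip in N (left out, the last holds). Time passes only in rows, so rows that repeat a pose let the fingers close. It gives the time, the measured TCP pose, the force, the opening and the grip force at its end, in the units of the state.
- status.get_obs(): the state, without advancing time (a new reading comes with each control period).
- grab_frame(name): name is "scene" or "top" or "wrist"; returns (picture, depth): 480x640x3 uint8, red, green, blue; 480x640 float32, m along the optical axis (not along the pixel's ray), 0 where there is no reading.
- camera_model(name): a dict with "K" (3x3 intrinsics, pixels), "D" ([k1, k2, p1, p2, k3] as OpenCV has them; the pictures are not rectified), "rvec" (rotation vector, rad) and "tvec" (3), from world to camera coordinates, as OpenCV has them. Camera axes: x right, y down, z forward; pixel columns grow to the right and rows downward; lengths in m; the calibration is good to about 2 mm. A picture is of the moment at which its call begins: read the wrist's pose just before it. camera_model takes no time and is no camera call; for the wrist camera it gives the pose at the moment of the call.
- r.hand_in(): hands the job in; it is judged then, once.
The state is a dict: "clock": time; "joints": joint angles; "qvel": joint speeds; "tau": joint torques, N m; "tcp_pos": TCP position; "orientation": TCP orientation; "contact_force": force on the tool from outside, world axes, zero at the start; "moment": the same for the moment, N m; "grip_width": finger opening in m; "gripper_force": force on a finger pad.
Only numpy, scipy, OpenCV 4.12 (cv2) and the standard library are available. Lean on these libraries where they do the work, as an engineer would, in place of code of your own. Each camera call takes 0.05 s, during which the arm holds its last target. There are 200 camera calls.

## Task

Make the transit anchor safe for the drive: push its clevis pin fully home, then take the red-gripped R-clip from its stand and push its straight leg through the pin's cross-hole until the bent leg has ridden over the pin and sprung closed round it. Feel for the hole and never force the clip against the anchor or the pin; leave the clip locked there, let go of it, and do not disturb the other things on the worktop.

Things in the scene. Friction and masses are not known exactly. Their poses are not given: they have to be found in the camera images.
- pin (a joint): how far the clevis pin has been pushed in (m): starts at 0 to 0.010, fully home at 0.030 against a firm stop. It slides with about 4 N of friction along the anchor's +y and stays where it is left.
- pin_head (a point): middle of the flat outer face of the clevis pin's dark round head (26 mm across), 60 mm above the worktop. Its y axis points along the pin, the way it is to be pushed; z is up. The worktop in front of it is free. Behind it is a 30 mm collar with a red flag handle (16 mm wide, 7 mm thick, reaching 42 mm from the axis) that points the same way as the upper mouth of the cross-hole.
- pin_hole (a point): centre of the pin's cross-hole, on the pin's axis, 60 mm above the worktop, 71 mm beyond pin_head. Pin: level, steel, 20 mm thick; the through-hole is eight-sided, 6.5 mm across. With the pin home the hole stands 16 mm clear of the far yellow cheek; before that it is hidden between the cheeks. Axes: y along the pin, x level across it, z up; they do NOT turn as the pin turns.
- clip_grip (a point): centre of the R-clip's red grip: 32 mm (clip x) by 12 mm (clip y) by 24 mm high. The clip (about 47 g) stands grip up in the slot of a grey stand 52 mm high, the grip's underside on the stand; it lifts straight up. Axes: z from the straight leg's tip to the grip, x from the straight leg to the bent leg, y normal to the clip's plane. Hold it across 32 or 12 mm, firmly (40 N).
- clip_seat (a point): point on the R-clip's straight leg (5 mm thick) that lies at pin_hole when the clip is locked; axes as clip_grip, which is 5 mm towards x and 36 mm above it; the grip's underside is 24 mm above. A coil eye meets the pin about 2 mm past the locked place. The clip's plane must stand across the pin (clip y along pin y, either way round).
- clip_leg (a joint): how far the sprung bent leg stands open (rad): 0 relaxed, about 0.13 as its neck passes the pin, under 0.04 when closed round the pin. It is 5 mm thick and runs outside the pin, beside the straight leg; its flared end is 6 mm higher than the straight leg's tip. Pushing it over takes about 10 N. Clip and pin bear 30 N at most.
- anchor: fixed yellow transit anchor: foot plate 130 x 90 mm, two upright cheeks (30 mm wide, tops 75 mm above the worktop) that carry the clevis pin and hold a steel tie-rod eye between them, turnbuckle and post (top 74 mm) behind at +x; origin under the cheeks on the worktop, y along the pin, z up.
- spanner: loose open-end spanner, 147 mm, lying at the front; bystander; origin at the centre of its underside
- probe_meter: loose olive hand-held meter, 129 x 64 x 23 mm; bystander; origin at the centre of its underside
- pipette_bulb: loose red rubber bulb, 53 mm across, 76 mm high; bystander; origin at the centre of its underside
- sample_jar: loose glass jar, 111 mm across, 147 mm high; bystander; origin at the centre of its underside
- pin_end (a point): centre of the pin's free end, 14 mm beyond pin_hole. The pin turns easily about its axis; top-heavy, it flops over by 0.5 rad to a stop, left or right (not measured: see or feel which). There the hole leans, its upper mouth 5 mm left or right of the top. A leg a few mm into the mouth turns the hole upright when moved sideways to above the axis; only there does it go through.
- clip_tip (a point): end of the straight leg's rounded tip, 22.5 mm below clip_seat
Things that resemble listed ones, but are neither listed nor needed, are in the scene too. Of the things that look like the part that bears clip_grip, the smaller one is meant.

How it is judged:
On the way, in this order (a step that is already met when the one before it is completed fails the run):
1. the clevis pin is fully home (value of joint pin above 0.0275 m), for 0.1 s.
2. the R-clip has been lifted out of its stand (height (world z) of clip_seat above 0.055 m), for 0.1 s.
3. the R-clip's bent leg is ridden open by the pin (value of joint clip_leg above 0.06 rad and distance between clip_seat and pin_hole below 0.025 m), for 0.02 s.
At the end, for the whole second after the job is handed in: The pin is home (27.5 mm or more of 30) and the R-clip is locked: its seat point within 4 mm of the hole's centre, its plane across the pin within 0.3 rad, the bent leg closed round the pin (under 0.05 rad), released and at rest (value of joint pin above 0.0275 m and distance between clip_seat and pin_hole below 0.004 m and angle between the y axis of clip_seat and the y axis of pin_hole, either way round below 0.3 rad and value of joint clip_leg below 0.05 rad and contact force between the fingers and clip below 0.1 N and linear speed of clip below 0.02 m/s); the robot touches nothing.
It fails at once if the R-clip is forced: more than 30 N between it and the anchor or its pin (contact force between clip and anchor above 30 N).
It fails at once if a bystander is pushed more than 20 mm (distance of any of spanner, probe_meter, pipette_bulb, sample_jar from where it was at the start of the episode above 0.02 m).
It also fails if it takes over 54 s, if anything falls off the work surface, if the arm or the gripper's body presses on something with over 40 N, if the wrist force passes 120 N, or if a joint passes its speed limit or range.

## Working session

There is one attempt and no reset: what is moved stays moved. The work goes in short steps, Python scripts to look and compute and a shell command to move; the robot and the scene stay as the last step left them, time stands still between calls to the robot, and variables do not carry over. Pictures are saved under pics/ and viewed, at most 10 in all, crops included, and the job is handed in when it is done.

```bash
mkdir -p pics; cat > h.py <<'E'
import numpy as np, cv2
from bench import status, grab_frame, camera_model, r
def pts(name, d, m=None):
    c=camera_model(name) if m is None else m
    R=cv2.Rodrigues(np.array(c["rvec"],float))[0]; t=np.array(c["tvec"],float).ravel()
    v,u=np.mgrid[0:480,0:640]
    n=cv2.undistortPoints(np.stack([u,v],-1).reshape(-1,1,2).astype(np.float64),np.array(c["K"]),np.array(c["D"],float)).reshape(480,640,2)
    P=np.dstack([n*d[...,None],d])
    W=(P-t)@R; W[d<=0]=np.nan
    return W
def ray(name,u,v,z,m=None):
    c=camera_model(name) if m is None else m
    R=cv2.Rodrigues(np.array(c["rvec"],float))[0]; t=np.array(c["tvec"],float).ravel()
    n=cv2.undistortPoints(np.array([[[u,v]]],np.float64),np.array(c["K"]),np.array(c["D"],float)).ravel()
    o=-R.T@t; k=R.T@np.array([*n,1]); return o+k*(z-o[2])/k[2]
def proj(name,p,m=None):
    c=camera_model(name) if m is None else m
    return cv2.projectPoints(np.array(p,float).reshape(-1,1,3),np.array(c["rvec"],float),np.array(c["tvec"],float),np.array(c["K"]),np.array(c["D"],float))[0].reshape(-1,2)
E
python3 - <<'E'
from h import *
o=status.get_obs(); print({k:np.round(v,3) for k,v in o.items()}, r.pinch_z)
for n in("scene","top"):
    im,d=grab_frame(n); cv2.imwrite(f"pics/{n}0.png",im[...,::-1]); np.savez(f"{n}0.npz",im=im,d=d)
    c=camera_model(n); print(n,np.round(-cv2.Rodrigues(np.array(c["rvec"]))[0].T@np.array(c["tvec"]).ravel(),3))
E
```

```text
{'clock': np.float64(0.0), 'joints': array([-1.253,  0.478,  0.022,  1.556, -0.012,  1.109, -0.083]), 'qvel': array([ 0.   , -0.002, -0.001,  0.   ,  0.002, -0.001,  0.   ]), 'tau': array([-1.0000e-03, -5.9644e+01,  1.6080e+00, -2.8122e+01,  1.3000e-02,
        9.0000e-03,  0.0000e+00]), 'tcp_pos': array([0.279, 0.614, 0.23 ]), 'orientation': array([-6.64e-01, -3.07e+00,  3.00e-03]), 'contact_force': array([ 0.274, -0.452,  0.692]), 'moment': array([ 0.021,  0.038, -0.052]), 'gripper_force': np.float64(0.0), 'grip_width': np.float64(0.086)} 0.0187
scene [ 0.048 -0.963  0.533]
top [0.486 0.017 1.213]
```

View pics/scene0.png

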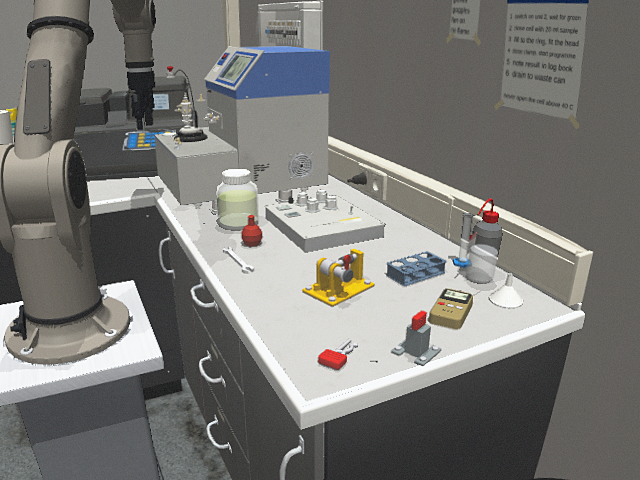

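View pics/top0.png

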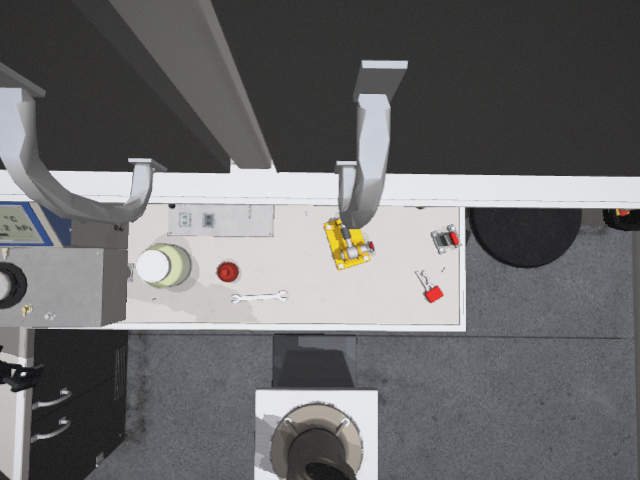

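The scene view shows the yellow anchor at (340,277) and the standing red-gripped clip in its grey stand at (418,335). A look-alike lies flat at (333,358). In the top view these are at (347,243), (450,238) and (433,294). The one in the stand is meant: it is upright in the slot and has the smaller grip. I'll confirm that with enlarged crops.

```bash
python3 - <<'E'
from h import *
s=np.load("scene0.npz"); t=np.load("top0.npz")
a=cv2.resize(s["im"][240:375,295:475],None,fx=4,fy=4,interpolation=cv2.INTER_CUBIC)[:600]
cv2.imwrite("pics/c1.png",a[...,::-1])
b=cv2.resize(t["im"][205:305,310:470],None,fx=5,fy=5,interpolation=cv2.INTER_CUBIC)
cv2.imwrite("pics/c2.png",b[...,::-1])
for n,z in(("scene",s),("top",t)):
    W=pts(n,z["d"]); hsv=cv2.cvtColor(z["im"],cv2.COLOR_RGB2HSV)
    red=cv2.inRange(hsv,(0,150,90),(6,255,255))|cv2.inRange(hsv,(174,150,90),(180,255,255))
    yel=cv2.inRange(hsv,(18,150,90),(32,255,255))
    for nm,m in(("red",red),("yel",yel)):
        k,l,st,ce=cv2.connectedComponentsWithStats(m)
        for i in range(1,k):
            if st[i,4]>25:
                p=W[l==i]; print(n,nm,st[i],ce[i].round(1),np.nanmedian(p,0).round(4),np.nanpercentile(p,3,axis=0).round(3),np.nanpercentile(p,97,axis=0).round(3))
E
```

```text
scene red [478 199  15  16  34] [484.9 204.9] [ 0.8057 -0.1918  0.1819] [ 0.786 -0.197  0.168] [ 0.836 -0.182  0.189]
scene red [483 208  16  15 156] [490.5 216.2] [ 0.8354 -0.1838  0.1498] [ 0.827 -0.192  0.138] [ 0.851 -0.167  0.157]
scene red [242 219  20  22 211] [251.2 230. ] [0.4484 0.2168 0.04  ] [0.432 0.206 0.024] [0.471 0.235 0.064]
scene red [344 255   7   8  36] [346.8 258.3] [ 0.5211 -0.1315  0.0959] [ 0.515 -0.135  0.086] [ 0.529 -0.128  0.101]
scene red [412 311  14  19 187] [418.6 320.1] [ 0.5393 -0.3454  0.0678] [ 0.529 -0.35   0.054] [ 0.557 -0.338  0.076]
scene red [319 349  28  20 373] [332.1 358.5] [ 0.3969 -0.3119  0.0145] [ 0.38  -0.328  0.005] [ 0.418 -0.29   0.017]
scene yel [  6 109  11  11  73] [ 12.6 113.5] [-0.144   1.5669  0.1952] [-0.162  1.552  0.173] [-0.129  1.581  0.216]
scene yel [ 303  249   71   57 1448] [339.1 282.4] [ 0.5158 -0.0887  0.0106] [ 0.472 -0.129  0.003] [ 0.592 -0.058  0.07 ]
top red [618 209  11   7  34] [622.8 212.2] [ 0.6905 -1.2217 -0.6035] [ 0.679 -1.297 -0.703] [ 0.702 -1.208 -0.596]
top red [450 233   9  12  63] [453.8 238. ] [ 0.5443 -0.3378  0.0743] [ 0.531 -0.345  0.064] [ 0.557 -0.331  0.079]
top red [218 263  20  19 296] [227.3 271.8] [0.4536 0.2274 0.0451] [0.432 0.209 0.031] [0.473 0.25  0.077]
top red [425 286  18  17 170] [433.6 294. ] [ 0.4005 -0.3028  0.0164] [ 0.385 -0.321  0.011] [ 0.416 -0.284  0.022]
top yel [324 220  44  50 956] [344.  243.8] [ 0.5333 -0.0609  0.008 ] [ 0.474 -0.116  0.003] [ 0.583 -0.026  0.073]
```

View pics/c1.png

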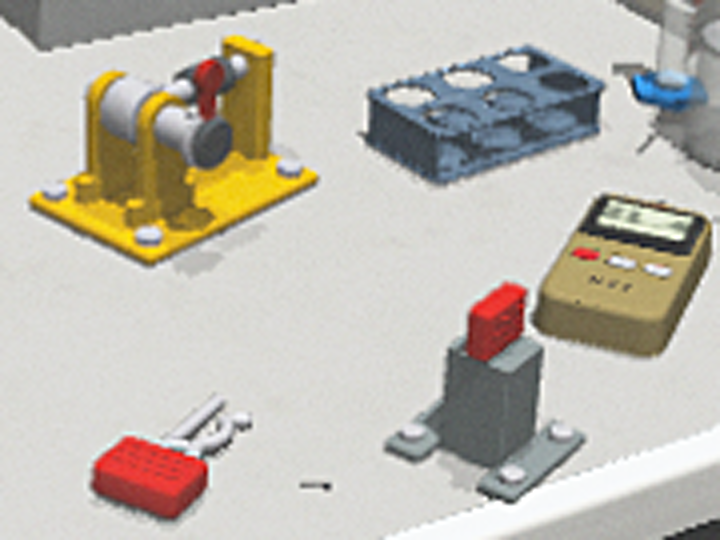

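View pics/c2.png

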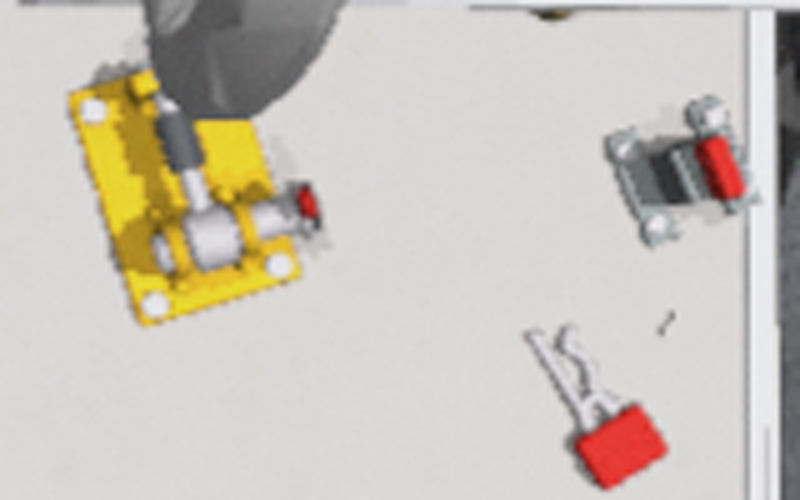

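Enlarged, the clip to take stands in the stand at crop pixels (720,168). The decoy lies loose at (620,450) and has a larger grip. The pin head is the dark disc at the right end (scene pixel 348,275), so the push goes left, roughly +y. Next I'll work out the pin axis and the clip pose.

```bash
python3 - <<'E'
from h import *
s=np.load("scene0.npz"); t=np.load("top0.npz")
f=lambda x,y,z:ray("top",x/5+310-.4,y/5+205-.4,z)
a,b,c=f(142,325,.006),f(300,278,.006),f(70,95,.006)
print("plate corners",a,b,c)
d=b-a; print("yaw of -y edge",np.degrees(np.arctan2(d[0],-d[1])),np.linalg.norm(d)); d=c-a;print("yaw left edge",np.degrees(np.arctan2(d[1],d[0])),np.linalg.norm(d))
W=pts("scene",s["d"]); 
hsv=cv2.cvtColor(s["im"],cv2.COLOR_RGB2HSV)
p=W[270:282,343:353].reshape(-1,3); print("head pts scene med",np.nanmedian(p,0), "colors",s["im"][276,344:353].tolist())
print("stand top/free end top view", f(158,250,.06), "head top-edge centre", f(318,218,.06))
Wt=pts("top",t["d"])
P=np.vstack([Wt[215:275,320:380].reshape(-1,3),W[240:300,300:375].reshape(-1,3)])
np.save("anch.npy",P)
st=Wt[225:260,425:465].reshape(-1,3); q=st[(st[:,2]>.045)&(st[:,2]<.056)]; print("stand top",len(q),np.median(q,0),q.min(0),q.max(0))
# grip rect
for n,z in(("scene",s),("top",t)):
    h=cv2.cvtColor(z["im"],cv2.COLOR_RGB2HSV); m=cv2.inRange(h,(0,150,90),(6,255,255))|cv2.inRange(h,(174,150,90),(180,255,255))
    Wn=pts(n,z["d"]); g=(m>0)&(np.abs(Wn[...,0]-.543)<.04)&(np.abs(Wn[...,1]+.34)<.04)
    q=Wn[g]; q=q[q[:,2]>.068]; print(n,len(q)); print(cv2.minAreaRect(q[:,:2].astype(np.float32)*1000))
E
```

```text
plate corners [ 0.46106575 -0.05370185  0.006     ] [ 0.48662557 -0.13669146  0.006     ] [ 0.58174669 -0.01464016  0.006     ]
yaw of -y edge 17.11821634540996 0.08683651578735369
yaw left edge 17.93559111225007 0.12684520645622183
head pts scene med [ 0.52134927 -0.13691147  0.06034365] colors [[81, 83, 84], [73, 75, 75], [63, 65, 67], [72, 72, 75], [70, 73, 70], [72, 71, 70], [76, 76, 77], [65, 69, 75], [70, 71, 67]]
stand top/free end top view [ 0.49987925 -0.058266    0.06      ] head top-edge centre [ 0.51685976 -0.13872689  0.06      ]
stand top 69 [ 0.54508556 -0.33148762  0.0516802 ] [ 0.52988175 -0.35678321  0.04507667] [ 0.56333839 -0.32052805  0.05598892]
scene 92
((542.8805541992188, -342.8843688964844), (29.527963638305664, 10.387910842895508), 22.337339401245117)
top 57
((544.1089477539062, -339.0414123535156), (29.825016021728516, 9.941250801086426), 17.57821273803711)
```

```bash
python3 -m creep '0 0 .18 -60 -60 0 -1;0 0 .36 -116 -126 0 -1;0 0 .54 -158 -172 0 -1;0 0 .7 -200 -218 0 -1;0 0 .84 -242 -264 0 -1;0 0 .84 -284 -310 0 -1;0 0 .84 -326 -356 0 -1;0 0 .84 -368 -402 0 -1;0 0 .84 -410 -448 0 -1;0 0 .84 -452 -494 0 -1'
```

```text
clock: 1.35
tcp_pos: [0.4727, 0.0188, 0.2314]
orientation: [-1.858, -2.533, -0.001]
contact_force: [0.6, 0.8, -0.6]
grip_width: -0.0001
gripper_force: 0.0
```

```bash
python3 -m creep '0 0 0 -60 0 0 -1;0 0 0 -120 0 0 -1;0 0 0 -180 0 0 -1;0 0 0 -213 0 0 -1;0 0 0 -213 0 0 -1;0 0 0 -213 0 0 -1'
python3 - <<'E'
from h import *
o=status.get_obs(); print(o["tcp_pos"],o["orientation"]); m=camera_model("wrist")
im,d=grab_frame("wrist"); cv2.imwrite("pics/w1.png",im[...,::-1]); np.savez("w1.npz",im=im,d=d,**{k:np.array(v) for k,v in m.items()})
print(proj("wrist",[[.52,-.137,.06],[.4985,-.069,.06],[.543,-.341,.076]],m))
E
```

```text
clock: 2.1
tcp_pos: [0.5362, -0.1815, 0.2308]
orientation: [-1.857, -2.533, -0.0]
contact_force: [-0.1, 0.2, 0.3]
grip_width: -0.0001
gripper_force: 0.0
[ 0.53619174 -0.18150398  0.23078656] [-1.85654598e+00 -2.53258380e+00 -1.02832103e-05]
[[318.24359105 156.6983645 ]
 [318.05129807  63.1091526 ]
 [277.99681485 369.18517163]]
```

View pics/w1.png

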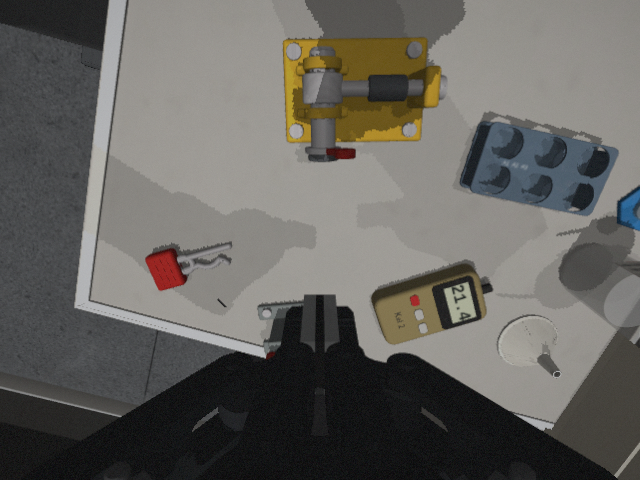

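The wrist view shows the anchor square to the tool, with its plate edges level in the picture. The pin axis runs along column ~321, with the head at (321,155) and the free end at (322,50). The red flag points right (355,153), so the hole's mouth leans to anchor +x, which is tool +y.

```bash
python3 - <<'E'
from h import *
z=np.load("w1.npz"); im=z["im"]; m={k:z[k] for k in("K","D","rvec","tvec")}
hsv=cv2.cvtColor(im,cv2.COLOR_RGB2HSV); W=pts("wrist",z["d"],m)
A=np.array([.52,-.137]); ex=np.array([np.cos(np.radians(17.5)),np.sin(np.radians(17.5))]); ey=np.array([-ex[1],ex[0]])
for v in (50,53,56,120,124,128,132,136,140,152,156):
    row=(hsv[v,295:350,1]<80)
    i=np.flatnonzero(row&(W[v,295:350,2]>.045))
    if len(i):
        a,b=ray("wrist",295+i[0]-.5,v,.06,m)[:2],ray("wrist",295+i[-1]+.5,v,.06,m)[:2]
        c=(a+b)/2; print(v,295+i[0],295+i[-1],np.round((b-a)@ex*1e3,1),"centre",c.round(4),"anchor-rel",np.round([(c-A)@ex*1e3,(c-A)@ey*1e3],1))
print("plate corners angle:")
y=cv2.inRange(hsv,(18,120,60),(34,255,255)); c=max(cv2.findContours(y,0,2)[0],key=cv2.contourArea)
e=[(v,np.flatnonzero(y[v,270:440])[[0]]+270) for v in (60,80,100,120,130)]
q=np.array([ray("wrist",x[0]-.5,v,.006,m)[:2] for v,x in e]); d=q[-1]-q[0]; print(q.round(4),np.degrees(np.arctan2(-d[1],d[0]))-90)
q=np.array([ray("wrist",u,np.flatnonzero(y[:,u])[-1]+.5,.006,m)[:2] for u in (292,305,345,380,415)]); d=q[-1]-q[0]; print(q.round(4),np.degrees(np.arctan2(d[1],d[0])))
# head face front: max row of dark
print("head pts",[ (v,W[v,316:328,2].round(3).tolist()) for v in (156,160,163)])
E
```

```text
50 311 333 17.6 centre [ 0.4986 -0.0593] anchor-rel [ 3.  80.5]
53 310 334 19.2 centre [ 0.4993 -0.0613] anchor-rel [ 3.  78.4]
56 310 310 0.8 centre [ 0.4911 -0.0661] anchor-rel [-6.3 76.3]
120 311 334 19.5 centre [ 0.5145 -0.108 ] anchor-rel [ 3.5 29.3]
124 311 334 19.5 centre [ 0.5155 -0.111 ] anchor-rel [ 3.5 26.2]
128 311 334 19.6 centre [ 0.5164 -0.114 ] anchor-rel [ 3.5 23. ]
132 311 334 19.7 centre [ 0.5174 -0.117 ] anchor-rel [ 3.5 19.9]
136 311 334 19.7 centre [ 0.5183 -0.12  ] anchor-rel [ 3.5 16.7]
140 312 334 19.0 centre [ 0.5197 -0.1229] anchor-rel [ 3.9 13.5]
152 306 325 16.7 centre [ 0.5167 -0.134 ] anchor-rel [-2.3  3.9]
156 308 333 21.7 centre [ 0.5216 -0.1359] anchor-rel [1.9 0.6]
plate corners angle:
[[ 0.4659 -0.0701]
 [ 0.4704 -0.0863]
 [ 0.476  -0.1026]
 [ 0.4817 -0.1195]
 [ 0.4851 -0.128 ]] -18.398681968585024
[[ 0.4934 -0.1376]
 [ 0.5051 -0.133 ]
 [ 0.5421 -0.1213]
 [ 0.5741 -0.1102]
 [ 0.6064 -0.1   ]] 18.401457227028935
head pts [(156, [0.071, 0.072, 0.072, 0.072, 0.072, 0.07, 0.072, 0.072, 0.073, 0.072, 0.072, 0.072]), (160, [0.071, 0.072, 0.072, 0.071, 0.071, 0.072, 0.073, 0.072, 0.072, 0.073, 0.073, 0.07]), (163, [0.0, -0.001, 0.0, -0.001, 0.0, -0.001, 0.0, -0.001, 0.0, -0.0, -0.001, 0.001])]
```

```bash
python3 -m creep '0 0 -.01 0 2 60 -1;0 0 -.01 0 2 120 -1;0 0 -.01 0 2 165 -1;0 0 -.01 0 2 183 -1;0 0 -.01 14 2 183 -1;0 0 -.01 26 2 183 -1;0 0 -.01 30 2 183 -1;0 0 -.01 34 2 183 -1;0 0 -.01 38 2 183 -1;0 0 -.01 42 2 183 -1'; python3 -m creep '0 0 0 3 0 0 -1;0 0 0 5 0 0 -1;0 0 0 7 0 0 -1;0 0 0 9 0 0 -1'
```

```text
clock: 3.4
tcp_pos: [0.5268, -0.1433, 0.049]
orientation: [1.845, 2.539, -0.0]
contact_force: [1.6, -3.6, 2.2]
grip_width: -0.0001
gripper_force: 2.3
clock: 3.9
tcp_pos: [0.5232, -0.1333, 0.0483]
orientation: [1.846, 2.542, 0.0]
contact_force: [1.8, -4.0, 2.8]
grip_width: -0.0002
gripper_force: 2.1
```

```bash
python3 -m creep '0 0 0 2 0 0 -1;0 0 0 4 0 0 -1;0 0 0 6 0 0 -1;0 0 0 8 0 0 -1'; python3 -m creep '0 0 0 2 0 0 -1;0 0 0 3.5 0 0 -1'; python3 -m creep '0 0 0 1.5 0 0 -1;0 0 0 1.5 0 0 -1'
```

```text
clock: 4.4
tcp_pos: [0.5209, -0.1264, 0.0484]
orientation: [1.845, 2.541, -0.001]
contact_force: [3.9, -9.4, 0.7]
grip_width: -0.0003
gripper_force: 4.6
clock: 4.65
tcp_pos: [0.5208, -0.1263, 0.0488]
orientation: [1.845, 2.535, -0.003]
contact_force: [6.3, -17.5, -3.6]
grip_width: 0.0001
gripper_force: 8.6
clock: 4.9
tcp_pos: [0.5208, -0.1263, 0.0489]
orientation: [1.845, 2.532, -0.004]
contact_force: [7.5, -16.9, -3.9]
grip_width: 0.0001
gripper_force: 9.3
```

```bash
python3 -m creep '0 0 0 -20 0 0 -1;0 0 0 -35 0 -40 -1;0 0 0 -35 0 -100 -1;0 0 0 -35 0 -160 -1;0 0 0 -35 0 -182 -1;0 0 0 -35 0 -182 -1;0 0 0 -35 0 -182 -1'
python3 - <<'E'
from h import *
o=status.get_obs(); print(o["tcp_pos"],o["orientation"]); m=camera_model("wrist")
im,d=grab_frame("wrist"); np.savez("w2.npz",im=im,d=d,**{k:np.array(v) for k,v in m.items()})
hsv=cv2.cvtColor(im,cv2.COLOR_RGB2HSV); W=pts("wrist",d,m)
print(proj("wrist",[[.5174,-.1158,.06],[.4955,-.0483,.06]],m))
c=cv2.resize(im[10:190,240:440],None,fx=3.3,fy=3.3,interpolation=cv2.INTER_CUBIC); cv2.imwrite("pics/w2.png",c[...,::-1])
ex=np.array([np.cos(np.radians(18)),np.sin(np.radians(18))]); ey=np.array([-ex[1],ex[0]]); A=np.array([.4955,-.0483])
for v in range(20,180,4):
    i=np.flatnonzero((hsv[v,295:350,1]<80)&(W[v,295:350,2]>.045))
    if len(i):
        a,b=ray("wrist",295+i[0]-.5,v,.06,m)[:2],ray("wrist",295+i[-1]+.5,v,.06,m)[:2]
        c=(a+b)/2; print(v,295+i[0],295+i[-1],np.round((b-a)@ex*1e3,1),np.round([(c-A)@ex*1e3,(c-A)@ey*1e3],1))
E
```

```text
clock: 5.78
tcp_pos: [0.5286, -0.1529, 0.2286]
orientation: [-1.842, -2.54, 0.002]
contact_force: [0.0, -0.1, -0.2]
grip_width: 0.0
gripper_force: 0.0
[ 0.52856397 -0.1529474   0.22860517] [-1.84198048e+00 -2.54042673e+00  1.57853037e-03]
[[322.23884782 167.61717002]
 [322.63759765  75.65451902]]
60 310 334 19.2 [-0.5 11.1]
64 309 334 20.0 [-0.9  8.3]
68 309 334 20.1 [-0.9  5.4]
72 310 334 19.4 [-0.5  2.6]
76 310 334 19.4 [-0.5 -0.2]
80 310 334 19.5 [-0.5 -3.1]
84 310 334 19.6 [-0.5 -6. ]
88 310 334 19.6 [-0.5 -8.9]
92 310 334 19.7 [ -0.5 -11.8]
96 310 334 19.8 [ -0.4 -14.8]
112 310 334 20.0 [ -0.4 -26.8]
116 303 341 31.3 [ -0.4 -29.8]
120 303 341 31.4 [ -0.4 -32.9]
124 303 349 38.0 [  2.9 -36. ]
128 303 349 38.1 [  2.9 -39.1]
132 303 349 38.2 [  2.9 -42.2]
136 303 341 31.8 [ -0.3 -45.3]
140 303 340 31.1 [ -0.7 -48.5]
144 310 333 19.7 [ -0.7 -51.7]
160 305 324 16.7 [ -6.5 -64.7]
164 308 326 15.9 [ -4.4 -68. ]
168 308 334 22.7 [ -1.1 -71.3]
```

View pics/w2.png

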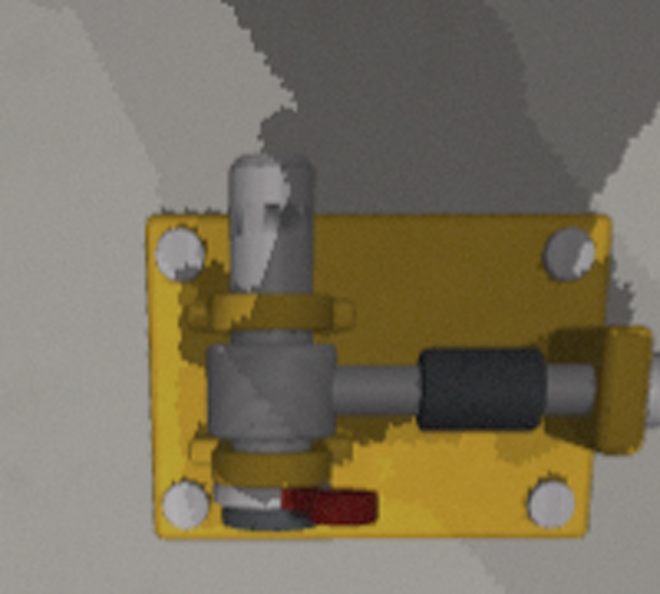

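The pin is home. The cross-hole's mouth shows at crop (285,213), which is image (326,74.5), leaning to +x beside the axis at column 322. I'll go over to view the clip.

```bash
python3 -m creep '0 0 0 -60 -10 0 0.2;0 0 0 -120 -20 0 0.2;0 0 0 -180 -30 0 0.2;0 0 0 -235 -44 0 0.2;0 0 0 -254 -44 0 0.2;0 0 0 -254 -44 0 0.2;0 0 0 -254 -44 0 0.2'
python3 - <<'E'
from h import *
z=np.load("w2.npz"); m2={k:z[k] for k in("K","D","rvec","tvec")}
print("mouth",ray("wrist",326.4,74.5,.0685,m2))
o=status.get_obs(); print(o["tcp_pos"],o["orientation"],o["grip_width"]); m=camera_model("wrist")
im,d=grab_frame("wrist"); np.savez("w3.npz",im=im,d=d,**{k:np.array(v) for k,v in m.items()})
hsv=cv2.cvtColor(im,cv2.COLOR_RGB2HSV); W=pts("wrist",d,m)
mk=cv2.inRange(hsv,(0,130,50),(8,255,255))|cv2.inRange(hsv,(172,130,50),(180,255,255))
g=(mk>0)&(np.abs(W[...,0]-.543)<.04)&(np.abs(W[...,1]+.34)<.04)&(W[...,2]>.07)
v,u=np.nonzero(g); print(len(u),u.min(),u.max(),v.min(),v.max(),np.median(W[g],0))
q=np.array([ray("wrist",a,b,.076,m)[:2] for a,b in zip(u,v)]); print(cv2.minAreaRect((q*1000).astype(np.float32)))
c0,r0=max(0,int(u.mean())-80),max(0,int(v.mean())-70)
c=cv2.resize(im[r0:r0+140,c0:c0+160],None,fx=4,fy=4,interpolation=cv2.INTER_CUBIC); cv2.imwrite("pics/w3.png",c[...,::-1]); print(c0,r0)
E
```

```text
clock: 6.7
tcp_pos: [0.5666, -0.4077, 0.2288]
orientation: [-1.843, -2.541, -0.001]
contact_force: [-0.0, 0.5, 0.3]
grip_width: 0.0515
gripper_force: 0.0
mouth [ 0.49812822 -0.04737101  0.0685    ]
[ 0.56662876 -0.40765762  0.22882625] [-1.84251134e+00 -2.54112950e+00 -1.09786024e-03] 0.05150000944982259
620 301 340 120 138 [ 0.5444838  -0.34055489  0.07532542]
((544.3794555664062, -340.58587646484375), (30.51751708984375, 11.880452156066895), 22.626710891723633)
240 58
```

View pics/w3.png

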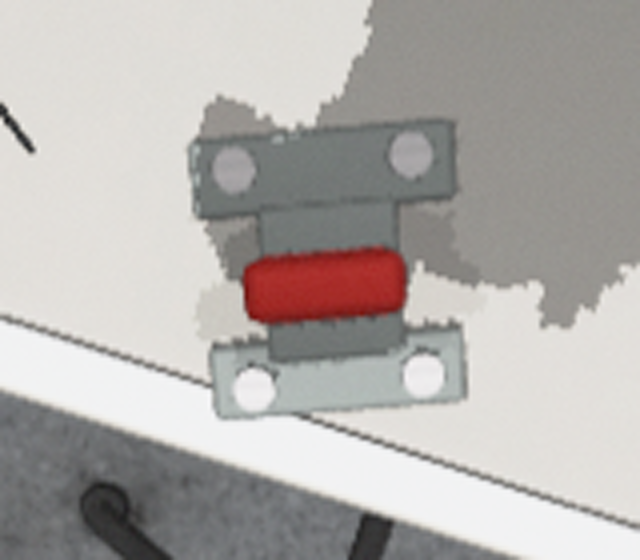

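The grip is at crop (325,287), centre (0.5444, -0.3406), yaw about 22°. It overhangs the narrower stand, so I'll grip across the 32 mm.

```bash
python3 -m creep '0 0 -.075 50 0 0 0.2;0 0 -.075 70.5 0 50 0.2;0 0 -.075 70.5 0 100 0.2;0 0 -.075 70.5 0 125 0.2;0 0 -.075 70.5 0 125 0.2' 40; python3 -m creep '0 0 0 0 0 30 0.2;0 0 0 0 0 50 0.2;0 0 0 0 0 56 0.2;0 0 0 0 0 56 0.2;0 0 0 0 0 56 -1;0 0 0 0 0 56 -1;0 0 0 0 0 56 -1;0 0 0 0 0 56 -1' 40
```

```text
clock: 7.38
tcp_pos: [0.5439, -0.3398, 0.1035]
orientation: [-1.744, -2.608, -0.0]
contact_force: [0.9, -0.7, -0.5]
grip_width: 0.0512
gripper_force: 0.0
clock: 8.38
tcp_pos: [0.5465, -0.3424, 0.0505]
orientation: [1.747, 2.608, 0.002]
contact_force: [3.7, 1.9, 5.9]
grip_width: 0.0312
gripper_force: 41.4
```

```bash
python3 -m creep '0 0 0 0 0 -20 -1;0 0 0 0 0 -45 -1;0 0 0 0 0 -75 -1;0 0 0 0 0 -100 -1;0 0 0 0 0 -110 -1;0 0 0 0 0 -110 -1;0 0 0 0 0 -110 -1'
python3 - <<'E'
from h import *
o=status.get_obs(); p=o["tcp_pos"]; print(p,o["orientation"],o["contact_force"])
R=cv2.Rodrigues(o["orientation"])[0]
im,d=grab_frame("scene"); np.savez("s2.npz",im=im,d=d)
P=[p+R@np.array([0,y,z]) for y,z in((0,0),(-.005,.045),(.005,.045),(-.005,.0225),(.005,.0225))]
uv=proj("scene",P); print(uv)
c0,r0=uv[0].astype(int)-[50,40]
np.save("s2off.npy",[c0,r0])
c=cv2.resize(im[r0:r0+90,c0:c0+100],None,fx=6,fy=6,interpolation=cv2.INTER_CUBIC); cv2.imwrite("pics/s2.png",c[...,::-1]); print(c0,r0)
E
```

```text
clock: 9.25
tcp_pos: [0.5441, -0.3418, 0.1582]
orientation: [-1.748, -2.608, 0.0]
contact_force: [0.8, 0.5, -1.4]
grip_width: 0.0313
gripper_force: 40.9
[ 0.54412728 -0.34184562  0.15818713] [-1.74779918e+00 -2.60796620e+00  3.82078892e-04] [ 0.79403457  0.47983704 -1.44535186]
[[423.71892255 269.01287155]
 [419.78056057 294.97884926]
 [422.99888745 292.78333995]
 [420.92801019 282.6418465 ]
 [424.16726317 280.52292517]]
373 229
```

View pics/s2.png

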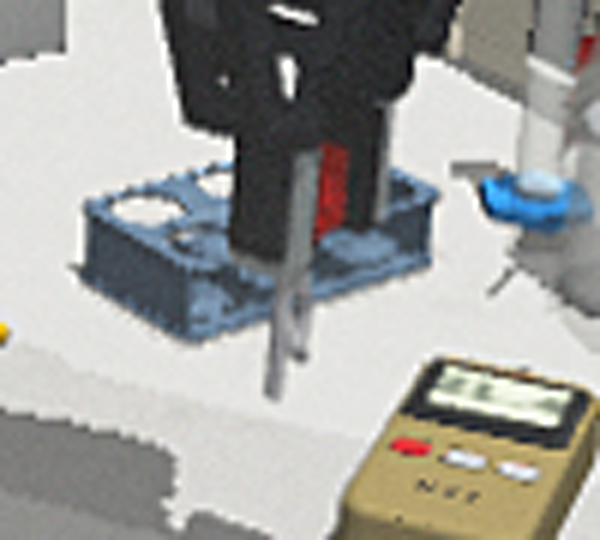

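The straight leg is the longer one, with its tip at crop (272,395). It is on the tool −y side, with the bent leg to the right at (300,355). So clip x is tool +y. Next I'll measure the leg in the tool frame with the wrist camera.

```bash
python3 - <<'E'
from h import *
o=status.get_obs(); p=o["tcp_pos"]; R=cv2.Rodrigues(o["orientation"])[0]; m=camera_model("wrist")
im,d=grab_frame("wrist"); np.savez("w4.npz",im=im,d=d,p=p,R=R,**{k:np.array(v) for k,v in m.items()})
T=(pts("wrist",d,m)-p)@R*1000
g=(T[...,2]>-5)&(T[...,2]<55)&(np.abs(T[...,0])<30)&(np.abs(T[...,1])<35)
for z0 in range(-4,52,4):
    s=g&(T[...,2]>=z0)&(T[...,2]<z0+4); q=T[s]
    if len(q): print(z0,len(q),"y",np.percentile(q[:,1],[3,50,97]).round(1),"x",np.percentile(q[:,0],[5,50,95]).round(1))
print("tip proj",proj("wrist",[p+R@np.array([0,-.005,.045]),p+R@np.array([0,-.005,.0225])],m))
c=cv2.resize(im[200:340,240:400],None,fx=4,fy=4,interpolation=cv2.INTER_CUBIC); cv2.imwrite("pics/w4.png",c[...,::-1])
E
```

```text
-4 42 y [-18.9  -7.1  17.2] x [ 6.7  8.1 10.1]
0 26 y [-8.2 -5.6  5.8] x [4.6 5.1 5.6]
4 148 y [-8.  -1.4  5.3] x [3.3 4.6 5.4]
8 89 y [-8.  -0.9  4.6] x [3.9 4.8 5.4]
12 104 y [-8.4  2.8  7.2] x [2.6 4.5 5.3]
16 72 y [-8.2  4.3  7.9] x [3.  4.7 5.3]
20 75 y [-7.8 -3.9  8.4] x [3.4 4.6 5.3]
24 84 y [-8.2  2.9  7.2] x [1.9 4.4 5.2]
28 79 y [-8.1  1.2  5.1] x [2.3 4.5 5.4]
32 93 y [-7.7  5.9  9.2] x [2.  4.4 5.3]
36 33 y [-8.3 -5.1  9.8] x [2.6 4.6 5.2]
40 21 y [-8.5 -6.2 -4.1] x [3.2 4.7 5.2]
44 1 y [-6.9 -6.9 -6.9] x [4.5 4.5 4.5]
tip proj [[312.50519814 269.78717525]
 [311.7447306  288.22770004]]
```

View pics/w4.png

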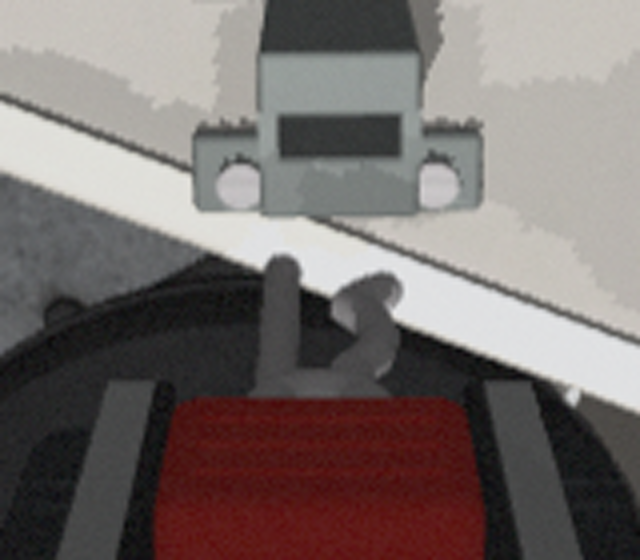

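The leg measures about +2.4 in tool x and −5.9 in tool y, with its tip 45 mm beyond the TCP. I'll carry it to hover above the leaning mouth.

```bash
python3 -m creep '0 0 0 30 8 -20 -1;0 0 .02 80 20 -20 -1;0 0 .04 130 34 -20 -1;0 0 .06 180 48 -20 -1;0 0 .075 230 61 -20 -1;0 0 .075 270 72 -20 -1;0 0 .075 287 76.5 -20 -1;0 0 .075 287 76.5 0 -1;0 0 .075 287 76.5 20 -1;0 0 .075 287 76.5 20 -1'
python3 - <<'E'
from h import *
o=status.get_obs(); print(o["tcp_pos"],o["orientation"],o["contact_force"])
m=camera_model("wrist");p=o["tcp_pos"]; R=cv2.Rodrigues(o["orientation"])[0]
im,d=grab_frame("wrist"); np.savez("w5.npz",im=im,d=d,p=p,R=R,**{k:np.array(v) for k,v in m.items()})
c=cv2.resize(im[180:340,240:400],None,fx=3.75,fy=3.75,interpolation=cv2.INTER_CUBIC); cv2.imwrite("pics/w5.png",c[...,::-1])
T=(pts("wrist",d,m)-p)@R*1000
g=(T[...,2]>36)&(T[...,2]<48)&(np.abs(T[...,0])<12)&(np.abs(T[...,1])<15); print("leg",T[g].min(0),T[g].max(0))
print("pred mouth/hole tool",(R.T@(np.array([.4981,-.0474,.0685])-p))*1e3,(R.T@(np.array([.4950,-.0485,.06])-p))*1e3)
E
```

```text
clock: 10.6
tcp_pos: [0.5051, -0.0478, 0.1379]
orientation: [-1.844, -2.54, 0.004]
contact_force: [0.7, 0.5, -0.4]
grip_width: 0.0313
gripper_force: 40.9
[ 0.50509732 -0.04783889  0.13785022] [-1.84409903 -2.54011097  0.00448268] [ 0.67769642  0.53572133 -0.38075137]
leg [ 0.19941308 -8.41801499 36.03540188] [ 5.49063521  9.82148184 43.83846842]
pred mouth/hole tool [ 2.55136503 -6.2485586  69.37618017] [ 2.46147674 -9.50385097 77.88881734]
```

View pics/w5.png

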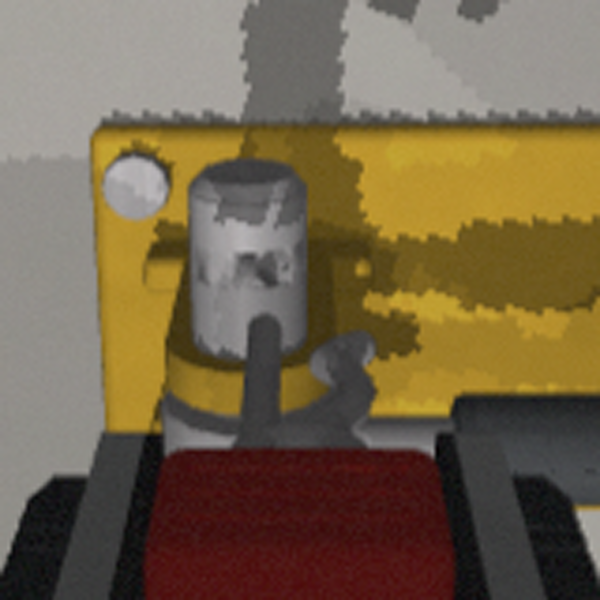

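The mouth is at crop (265,266) and the leg tip at (265,330), in line sideways. I'll cast the mouth ray to check the fore-aft offset.

```bash
python3 - <<'E'
from h import *
z=np.load("w5.npz"); m={k:z[k] for k in("K","D","rvec","tvec")}; p,R=z["p"],z["R"]
for u,v in((310.3,250.5),(310.3,249),(310.3,252)): print((R.T@(ray("wrist",u,v,.0685,m)-p))*1e3)
im=z["im"]; print(cv2.cvtColor(im,cv2.COLOR_RGB2GRAY)[244:260,302:320])
for z0 in(36,38,40,42):
    T=(pts("wrist",z["d"],m)-p)@R*1000; g=(T[...,2]>z0)&(T[...,2]<z0+2)&(np.abs(T[...,0])<12)&(T[...,1]<0)&(T[...,1]>-15)
    print(z0,T[g][:,:2].min(0),T[g][:,:2].max(0))
    # silhouette edges
# pin silhouette at hole rows
hsv=cv2.cvtColor(im,cv2.COLOR_RGB2HSV)
for v in(240,250,258):
    s=np.flatnonzero(hsv[v,280:340,1]<90)+280; print(v,s[0],s[-1],[(R.T@(ray("wrist",x,v,.06,m)-p)*1e3).round(1) for x in(s[0]-.5,s[-1]+.5)])
E
```

```text
[ 2.04584144 -6.70091963 69.37769244]
[ 3.03268556 -6.69253324 69.37812993]
[ 1.05619109 -6.70933095 69.37725371]
[[173 178 178 175 171 170 166 159 156 152 147 144 141 136 129 124 115  94]
 [172 176 178 178 172 168 162 159 155 151 149 144 139 136 136 124 104  76]
 [169 176 179 177 174 171 164 159 150 136 134 131 127 127 139 128  95  75]
 [152 141 141 123 119 118 136 153 128 102  97 114 113 116 129 132  97  77]
 [143 113  90  72  67  72 108 127  98  85  87 112 112 116 118 123 103  82]
 [144 112  84  85  80  79  96  92  84  86  86 100 121 118 118 116 105  87]
 [136 111  95  93  86  86  85  83  83  83  81  93 127 125  98 120 110  89]
 [131 105 107 104  96  94  79  74  75  79  87  89 125 103  91 127 114  94]
 [131 101 108 108 107 100  80  62  64  71  80  97 127 119 123 131 107  93]
 [125 110 110 115 116 109  83  65  61  63  69  88 124 136 136 134 101  92]
 [117 117 121 131 128 120 115  88  57  59  65  78 121 128 130 133 101  91]
 [122 125 127 135 127 133 134 124  88  59  59  64  95 109 102 113 100  90]
 [129 124 138 136 129 126 118 121 102  82  82  92 105 107  99 102  96  88]
 [138 135 144 142 137 131 126 123 118 112 112 116 114 109 107 101  96  91]
 [139 140 145 143 140 137 132 132 125 123 117 120 113 108 106 102  98  90]
 [141 141 145 143 141 136 134 129 127 122 119 118 114 110 107 103  95  89]]
36 [ 3.75851573 -8.26067135] [ 5.43955377 -3.98747892]
38 [ 3.80951128 -7.76986817] [ 5.02694197 -4.01935   ]
40 [ 3.11620473 -8.39044381] [ 5.49063521 -4.04752166]
42 [ 3.49943461 -8.41801499] [ 4.88448514 -4.08207337]
240 290 321 [array([  5.9, -20.1,  77.9]), array([ 5.9,  0.2, 77.9])]
250 290 321 [array([ -0.9, -20.2,  77.9]), array([-0.9,  0.3, 77.8])]
258 291 321 [array([ -6.4, -19.7,  77.9]), array([-6.4,  0.3, 77.8])]
```

```bash
python3 -m creep '0 0 0 -.6 1 8 -1;0 0 0 -.6 1 16 -1;0 0 0 -.6 1 21 -1;0 0 0 -.6 1 24 -1;0 0 0 -.6 1 24 -1'; python3 -m creep '0 0 0 0 0 1 -1;0 0 0 0 0 2 -1;0 0 0 0 0 2 -1';python3 -m creep '0 0 0 0 0 1 -1;0 0 0 0 0 2 -1;0 0 0 0 0 2 -1'
```

```text
clock: 11.28
tcp_pos: [0.5076, -0.0481, 0.1151]
orientation: [-1.846, -2.542, 0.0]
contact_force: [-0.9, -0.1, -0.3]
grip_width: 0.0311
gripper_force: 40.9
clock: 11.65
tcp_pos: [0.5077, -0.048, 0.1133]
orientation: [-1.846, -2.542, -0.0]
contact_force: [-0.7, 0.7, -0.4]
grip_width: 0.031
gripper_force: 40.9
clock: 12.02
tcp_pos: [0.5076, -0.048, 0.1112]
orientation: [-1.845, -2.542, 0.0]
contact_force: [0.3, -0.5, -0.2]
grip_width: 0.0313
gripper_force: 40.9
```

```bash
python3 -m creep '0 0 0 0 0 1 -1;0 0 0 0 0 1 -1'; python3 -m creep '0 0 0 0 0 1 -1;0 0 0 0 0 1 -1';python3 -m creep '0 0 0 0 0 1 -1;0 0 0 0 0 1 -1'
```

```text
clock: 12.28
tcp_pos: [0.5073, -0.048, 0.1102]
orientation: [-1.845, -2.542, 0.001]
contact_force: [-2.3, -0.4, 0.9]
grip_width: 0.0313
gripper_force: 41.1
clock: 12.52
tcp_pos: [0.5067, -0.0482, 0.109]
orientation: [-1.845, -2.541, 0.002]
contact_force: [-4.6, 0.1, 2.3]
grip_width: 0.0316
gripper_force: 41.3
clock: 12.78
tcp_pos: [0.5065, -0.0483, 0.1081]
orientation: [-1.845, -2.54, 0.002]
contact_force: [-5.5, -0.6, 4.5]
grip_width: 0.0311
gripper_force: 41.4
```

The leg is in the mouth: the wall pushes it toward −x. Now I'll turn the hole upright by moving sideways, −tool y.

```bash
python3 -m creep '0 0 0 0 -1 -1 -1;0 0 0 0 -2 -1 -1;0 0 0 0 -3 -1 -1;0 0 0 0 -3 -1 -1'; python3 -m creep '0 0 0 0 -1 0 -1;0 0 0 0 -2 0 -1;0 0 0 0 -2 0 -1'
```

```text
clock: 13.28
tcp_pos: [0.5055, -0.049, 0.1095]
orientation: [1.845, 2.541, 0.001]
contact_force: [-0.0, -0.3, -0.1]
grip_width: 0.0312
gripper_force: 40.9
clock: 13.65
tcp_pos: [0.5028, -0.0496, 0.1093]
orientation: [-1.846, -2.542, 0.0]
contact_force: [0.5, -0.4, -0.7]
grip_width: 0.0312
gripper_force: 41.0
```

```bash
python3 -m creep '0 0 0 0 -1 0 -1;0 0 0 0 -1 0 -1'; python3 -m creep '0 0 0 0 0 1 -1;0 0 0 0 0 2 -1;0 0 0 0 0 3 -1;0 0 0 0 0 3 -1'; python3 -m creep '0 0 0 0 0 1 -1;0 0 0 0 0 2 -1;0 0 0 0 0 2 -1'
```

```text
clock: 13.9
tcp_pos: [0.5017, -0.05, 0.1092]
orientation: [-1.846, -2.542, 0.0]
contact_force: [0.1, 0.1, -0.1]
grip_width: 0.0313
gripper_force: 41.0
clock: 14.4
tcp_pos: [0.5019, -0.0499, 0.1062]
orientation: [-1.845, -2.542, 0.0]
contact_force: [0.2, 0.0, -0.8]
grip_width: 0.0311
gripper_force: 41.0
clock: 14.78
tcp_pos: [0.5019, -0.0499, 0.1042]
orientation: [-1.845, -2.542, 0.0]
contact_force: [0.4, -0.0, -0.2]
grip_width: 0.0311
gripper_force: 41.0
```

```bash
python3 -m creep '0 0 0 0 0 1.5 -1;0 0 0 0 0 3 -1;0 0 0 0 0 3 -1'; python3 -m creep '0 0 0 0 0 1.5 -1;0 0 0 0 0 3 -1;0 0 0 0 0 3 -1'; python3 -m creep '0 0 0 0 0 1 -1;0 0 0 0 0 2 -1;0 0 0 0 0 2 -1'
```

```text
clock: 15.15
tcp_pos: [0.5019, -0.0499, 0.1011]
orientation: [-1.845, -2.542, 0.0]
contact_force: [0.8, -0.1, -1.9]
grip_width: 0.0314
gripper_force: 41.0
clock: 15.52
tcp_pos: [0.5021, -0.0498, 0.0983]
orientation: [-1.845, -2.542, -0.0]
contact_force: [-0.1, 1.2, 1.8]
grip_width: 0.0311
gripper_force: 41.1
clock: 15.9
tcp_pos: [0.5023, -0.0497, 0.0964]
orientation: [1.845, 2.542, 0.001]
contact_force: [0.8, 1.7, 1.9]
grip_width: 0.0308
gripper_force: 41.1
```

```bash
python3 -m creep '0 0 0 0 0 1 -1;0 0 0 0 0 2 -1;0 0 0 0 0 2 -1'; python3 -m creep '0 0 0 0 0 1 -1;0 0 0 0 0 2 -1;0 0 0 0 0 2 -1'; python3 -m creep '0 0 0 0 0 1 -1;0 0 0 0 0 2 -1;0 0 0 0 0 2 -1'
```

```text
clock: 16.27
tcp_pos: [0.5023, -0.0497, 0.0943]
orientation: [1.845, 2.542, 0.001]
contact_force: [1.4, 1.0, 1.0]
grip_width: 0.0312
gripper_force: 41.1
clock: 16.65
tcp_pos: [0.5023, -0.0498, 0.0922]
orientation: [1.845, 2.542, 0.0]
contact_force: [2.9, 1.4, -0.1]
grip_width: 0.0315
gripper_force: 41.0
clock: 17.02
tcp_pos: [0.5019, -0.0499, 0.0902]
orientation: [-1.846, -2.542, 0.0]
contact_force: [1.0, 1.5, 1.6]
grip_width: 0.031
gripper_force: 41.2
```

```bash
python3 -m creep '0 0 0 0 0 1 -1;0 0 0 0 0 2 -1;0 0 0 0 0 2 -1'; python3 -m creep '0 0 0 0 0 1 -1;0 0 0 0 0 2 -1;0 0 0 0 0 2 -1'
```

```text
clock: 17.4
tcp_pos: [0.5019, -0.0499, 0.0881]
orientation: [1.845, 2.542, -0.0]
contact_force: [1.7, 1.9, -0.4]
grip_width: 0.0307
gripper_force: 41.0
clock: 17.77
tcp_pos: [0.5019, -0.0499, 0.0861]
orientation: [-1.846, -2.542, 0.0]
contact_force: [1.1, 1.5, -1.3]
grip_width: 0.0311
gripper_force: 40.9
```

The force is lower than expected, so I'll check numerically with the wrist depth where the bent leg stands relative to the pin.

```bash
python3 - <<'E'
from h import *
o=status.get_obs();p=o["tcp_pos"]; R=cv2.Rodrigues(o["orientation"])[0]; m=camera_model("wrist")
im,d=grab_frame("wrist"); np.savez("w6.npz",im=im,d=d,p=p,R=R,**{k:np.array(v) for k,v in m.items()})
T=(pts("wrist",d,m)-p)@R*1000
g=(T[...,2]>-8)&(T[...,2]<55)&(np.abs(T[...,0])<25)&(np.abs(T[...,1])<25)
for z0 in range(-8,52,3):
    s=g&(T[...,2]>=z0)&(T[...,2]<z0+3); q=T[s]
    if len(q): print(z0,len(q),"y",np.percentile(q[:,1],[2,25,50,75,98]).round(1),"x",np.percentile(q[:,0],[5,50,95]).round(1))
# coarse maps by image
v0,u0=np.nonzero(g); print(v0.min(),v0.max(),u0.min(),u0.max())
for v in range(v0.min(),v0.max(),4):
    print(v,' '.join('%3d,%3d'%(T[v,u,2],T[v,u,0]) if abs(T[v,u,2])<99 else ' -- ' for u in range(284,348,4)))
print("y",T[290,284:348:4,1].round())
E
```

```text
-8 347 y [-22.6 -14.7  -1.8  11.4  20.6] x [ 7.3  8.7 10.8]
-5 128 y [-20.8  -9.    0.5  11.2  19.8] x [ 7.4  8.3 10.5]
-2 7 y [-16.8 -16.8 -16.8  14.5  14.5] x [5.8 7.2 8.3]
1 31 y [-8.4 -6.2  2.2  4.6  5.9] x [4.6 5.  5.4]
4 105 y [-8.  -4.5 -1.4  1.8  5.8] x [3.4 4.7 5.4]
7 95 y [-8.2 -4.8 -1.4  1.8  5.1] x [3.4 4.7 5.3]
10 57 y [-8.3 -5.6  1.4  3.7  5.7] x [3.4 4.6 5.3]
13 147 y [-9.4 -7.  -4.2  5.3  8.1] x [ 2.3  4.9 13.8]
16 817 y [-13.2 -10.3  -6.6  -2.3   7.7] x [-0.3  8.8 16.1]
19 436 y [-15.3 -13.6  -4.7   1.1   8.9] x [-1.5  9.8 17. ]
22 217 y [-16.1 -15.   -5.7   2.6   9. ] x [-2.1 12.6 17.1]
25 125 y [-15.9  -8.2  -1.4   4.7   8.2] x [ 2.5 16.6 17.2]
28 87 y [-13.4  -9.3  -4.4   3.7   6.5] x [ 3.7 16.8 17.3]
31 77 y [-10.2  -5.9   4.8   8.   10.7] x [ 2.2  5.  17. ]
34 52 y [-20.3   6.9   9.4  10.7  11.8] x [-13.1   3.9   5.1]
37 17 y [-20.7 -20.2 -19.4 -18.5   7.8] x [-13.6 -13.2 -12.7]
40 19 y [-20.8 -19.7 -19.2 -18.1   8.6] x [-14.3 -13.3 -12.8]
43 11 y [-20.6 -20.1 -19.  -18.6 -18.3] x [-13.7 -13.3 -12.8]
46 10 y [-20.8 -20.2 -19.6 -19.2 -18.6] x [-13.7 -13.3 -12.7]

[... 1439 characters left out ...]
 16,  3  14,  4  13,  4  20,  1  17,  2  19,  1  12,  5  13,  4  14,  3  16,  3  78,-28
292  78,-31  43,-13  21, -1  19,  0  17,  0  11,  3   8,  5   8,  5   8,  5   8,  5   9,  4   9,  4   8,  4  13,  2  78,-31  76,-30
296  39,-13  39,-13  21, -3  18, -2  15,  0   4,  5   4,  5   6,  4   6,  4   6,  3   6,  4   5,  4   4,  4  39,-13  78,-34  76,-33
300  35,-13  -4,  8  -5,  8  -5,  8  -4,  8  -5,  8  -5,  8  -5,  8  -4,  7  -4,  8  -5,  8  -4,  7  -4,  8  -5,  8  -5,  8  -4,  8
304  -6,  7  -8,  8  -9,  8  -8,  8  -8,  8  -9,  8  -8,  8  -9,  8  -9,  9  -9,  9  -9,  9  -8,  8  -9,  8  -8,  8  -9,  9  -8,  8
y [-25. -19. -15. -13. -10.  -8.  -6.  -5.  -3.  -1.   1.   3.   5.   7.
  13.  15.]
```

The pin's top sits 16 mm past the TCP with the leg inside it, and the bent leg is opened about 2 mm, so it is riding over. I'll continue.

```bash
python3 -m creep '0 0 0 0 0 1 -1;0 0 0 0 0 1 -1'; python3 -m creep '0 0 0 0 0 1 -1;0 0 0 0 0 1 -1'; python3 -m creep '0 0 0 0 0 1 -1;0 0 0 0 0 1 -1'
```

```text
clock: 18.08
tcp_pos: [0.5017, -0.05, 0.0851]
orientation: [-1.845, -2.542, 0.0]
contact_force: [0.7, 0.8, -0.7]
grip_width: 0.0309
gripper_force: 41.0
clock: 18.32
tcp_pos: [0.5017, -0.05, 0.0841]
orientation: [-1.845, -2.542, 0.0]
contact_force: [0.7, 0.9, -1.7]
grip_width: 0.0307
gripper_force: 40.9
clock: 18.58
tcp_pos: [0.5017, -0.0501, 0.0831]
orientation: [-1.846, -2.542, 0.001]
contact_force: [1.0, 0.6, -1.2]
grip_width: 0.0311
gripper_force: 40.9
```

```bash
python3 -m creep '0 0 0 0 0 .7 -1;0 0 0 0 0 .7 -1'; python3 -m creep '0 0 0 0 0 1 -1;0 0 0 0 0 1 -1'; python3 -m creep '0 0 0 0 0 1 -1;0 0 0 0 0 1 -1'
```

```text
clock: 18.82
tcp_pos: [0.5018, -0.0501, 0.0825]
orientation: [-1.846, -2.542, 0.001]
contact_force: [-0.6, 0.8, -1.5]
grip_width: 0.0314
gripper_force: 40.9
clock: 19.08
tcp_pos: [0.5019, -0.05, 0.0816]
orientation: [-1.846, -2.542, 0.0]
contact_force: [-0.3, 0.4, 0.4]
grip_width: 0.0309
gripper_force: 41.0
clock: 19.32
tcp_pos: [0.5022, -0.0498, 0.0807]
orientation: [1.845, 2.542, 0.001]
contact_force: [0.6, 1.1, 1.9]
grip_width: 0.031
gripper_force: 41.3
```

The force turns upward past about 0.082, where the eye starts to bear. I'll back up about 1 mm, check the bent leg, then release.

```bash
python3 -m creep '0 0 0 0 0 -1.3 -1;0 0 0 0 0 -1.3 -1;0 0 0 0 0 -1.3 -1'
python3 - <<'E'
from h import *
o=status.get_obs();p=o["tcp_pos"]; R=cv2.Rodrigues(o["orientation"])[0]
for n in("w4","now"):
    if n=="now": m=camera_model("wrist"); im,d=grab_frame("wrist"); q,S=p,R
    else: z=np.load("w4.npz"); d=z["d"]; m={k:z[k] for k in("K","D","rvec","tvec")}; q,S=z["p"],z["R"]
    T=(pts("wrist",d,m)-q)@S*1000
    for z0 in range(8,40,4):
        s=(T[...,2]>=z0)&(T[...,2]<z0+4)&(abs(T[...,0]-3.5)<3)&(T[...,1]>-3)&(T[...,1]<20); print(n,z0,s.sum(),np.percentile(T[s][:,1],[50,97]).round(1) if s.any() else '')
    s=(abs(T[...,0]-9)<3)&(abs(T[...,1]+6)<2)&(T[...,2]<40); print("pin top z",np.median(T[s][:,2]) if s.any() else '')
E
```

```text
clock: 19.7
tcp_pos: [0.5019, -0.05, 0.0818]
orientation: [1.846, 2.542, -0.0]
contact_force: [0.7, -0.8, -0.3]
grip_width: 0.0313
gripper_force: 40.9
w4 8 53 [1.8 4.8]
w4 12 61 [5.2 7.3]
w4 16 40 [6.3 8.3]
w4 20 35 [6.5 8.5]
w4 24 54 [3.9 7.4]
w4 28 46 [2.2 5.3]
w4 32 65 [7.  9.2]
w4 36 9 [8.7 9.8]
pin top z -78.51990418996262
now 8 48 [2.4 5. ]
now 12 128 [1.1 6.8]
now 16 61 [5.5 8. ]
now 20 43 [6.  8.5]
now 24 27 [5.2 7.8]
now 28 10 [4.8 5.7]
now 32 59 [7.1 9.8]
now 36 6 [8.5 9.3]
pin top z -77.57924205614964
```

The bent leg's profile matches its relaxed shape again, so it has closed. Releasing and retreating.

```bash
python3 -m creep '0 0 0 0 0 0 0.1;0 0 0 0 0 0 0.1;0 0 0 0 0 0 0.1;0 0 0 0 0 0 0.1;0 0 0 0 0 -15 0.1;0 0 0 0 0 -45 0.1;0 0 0 0 0 -90 0.1;0 0 0 0 0 -110 0.1;0 0 0 0 0 -110 0.1'
python3 - <<'E'
from h import *
p0=np.array([.5019,-.05,.0818])
o=status.get_obs();R=cv2.Rodrigues(o["orientation"])[0]; m=camera_model("wrist"); im,d=grab_frame("wrist")
W=pts("wrist",d,m); hsv=cv2.cvtColor(im,cv2.COLOR_RGB2HSV)
mk=cv2.inRange(hsv,(0,130,50),(8,255,255))|cv2.inRange(hsv,(172,130,50),(180,255,255))
g=(mk>0)&(np.linalg.norm(W-p0,axis=-1)<.06)&(W[...,2]>.1)
v,u=np.nonzero(g); print(len(u),np.median(W[g],0),np.percentile(W[g],97,axis=0),u.min(),u.max(),v.min(),v.max())
q=np.array([ray("wrist",a,b,.108,m)[:2] for a,b in zip(u,v)]); print(cv2.minAreaRect((q*1000).astype(np.float32)))
T=(W-p0)@R*1000
for z0 in range(8,44,4):
    s=(T[...,2]>=z0)&(T[...,2]<z0+4)&(abs(T[...,0]-3.5)<3)&(T[...,1]>-3)&(T[...,1]<20); print(z0,s.sum(),np.percentile(T[s][:,1],[50,97]).round(1) if s.any() else '')
print(proj("wrist",[[.4955,-.0493,.06]],m))
E
```

```text
clock: 20.88
tcp_pos: [0.5032, -0.05, 0.194]
orientation: [1.844, 2.54, 0.005]
contact_force: [0.0, -0.2, -0.1]
grip_width: 0.0466
gripper_force: 0.0
216 [ 0.51217531 -0.0427882   0.10200556] [ 0.51746365 -0.03802737  0.10393295] 329 346 228 244
((511.9599914550781, -41.13044357299805), (11.109869003295898, 11.07155704498291), 17.921337127685547)
8 14 [-0.4  4. ]
12 35 [ 1.1 10.2]
16 11 [3.4 7.8]
20 11 [5.  7.1]
24 6 [5.5 7.3]
28 2 [4.7 5.1]
32 0 
36 0 
40 0 
[[310.91442177 219.60646527]]
```

```bash
python3 -m creep '0 0 0 -50 0 0 0.1;0 0 0 -75 0 -20 0.1;0 0 0 -75 0 -20 0.1;0 0 0 -75 0 -20 0.1'
python3 - <<'E'
from h import *
p0=np.array([.5019,-.05,.0818])
R=cv2.Rodrigues(np.array([-1.846,-2.542,0]))[0]
for n in("wrist","scene","top"):
    m=camera_model(n); im,d=grab_frame(n)
    W=pts(n,d,m); hsv=cv2.cvtColor(im,cv2.COLOR_RGB2HSV)
    mk=cv2.inRange(hsv,(0,120,30),(10,255,255))|cv2.inRange(hsv,(170,120,30),(180,255,255))
    T=(W-p0)@R*1000
    g=(mk>0)&(abs(T[...,0])<25)&(abs(T[...,1])<30)&(W[...,2]>.07)
    print(n,g.sum())
    if g.sum()>4:
        print(np.percentile(T[g],[3,50,97],axis=0).round(1)); t=g&(T[...,2]<-22); q=T[t][:,:2]
        if len(q)>4: print("top face",len(q),cv2.minAreaRect(q.astype(np.float32)))
    if n=="wrist":
        for z0 in range(-4,44,4):
            s=(T[...,2]>=z0)&(T[...,2]<z0+4)&(abs(T[...,0]-2.5)<4)&(abs(T[...,1])<16); print(z0,s.sum(),np.percentile(T[s][:,1],[3,50,97]).round(1) if s.any() else '')
print(status.get_obs()["contact_force"])
E
```

```text
clock: 21.42
tcp_pos: [0.5243, -0.1202, 0.2106]
orientation: [-1.843, -2.541, 0.001]
contact_force: [-0.8, 0.4, 0.2]
grip_width: 0.0467
gripper_force: 0.0
wrist 846
[[ -3.    0.1 -21.6]
 [  2.8  13.7 -15.2]
 [  7.9  29.   -6. ]]
top face 11 ((3.2994306087493896, 11.1806001663208), (3.071779727935791, 6.478795528411865), 80.86988067626953)
-4 7 [-1.3 -1.3 -1.3]
0 0 
4 0 
8 43 [-9.9 -6.4 -2.4]
12 150 [-13.9  -9.4  -2. ]
16 33 [-15.6 -14.8  -2. ]
20 0 
24 0 
28 0 
32 0 
36 0 
40 0 
scene 126
[[ -5.5  -1.  -18.7]
 [ -2.   11.1  -6.6]
 [  3.9  27.7   8. ]]
top 55
[[ -1.2   0.7 -21.4]
 [  4.1  14.9 -14.8]
 [  8.4  29.2  -3.7]]
[-0.43223375  0.13031242 -0.23410977]
```

The clip and pin have flopped over together toward +x, as the top-heavy pin should. I'll check that the clip's distance from the hole is still the locked one.

```bash
python3 - <<'E'
from h import *
p0=np.array([.5019,-.05,.0818]); R=cv2.Rodrigues(np.array([-1.846,-2.542,0]))[0]
for n in("wrist","top"):
    m=camera_model(n); im,d=grab_frame(n); W=pts(n,d,m); hsv=cv2.cvtColor(im,cv2.COLOR_RGB2HSV)
    mk=cv2.inRange(hsv,(0,120,30),(10,255,255))|cv2.inRange(hsv,(170,120,30),(180,255,255))
    T=(W-p0)@R*1000
    g=(mk>0)&(abs(T[...,0])<25)&(abs(T[...,1])<40)&(W[...,2]>.07); q=T[g]; Y=q[:,1]; U=-q[:,2]+21.8-0  # up from axis z=.06
    pts2=[]
    for y0 in range(-6,36,3):
        s=(Y>=y0)&(Y<y0+3)
        if s.sum()>1: pts2.append((y0+1.5,np.percentile(U[s],95),np.percentile(U[s],10),s.sum(),np.median(q[s][:,0])))
    print(n); print(np.round(pts2,1))
    a=np.array(pts2); a=a[(a[:,0]>2)&(a[:,0]<27)]; k,c=np.polyfit(a[:,0]+6,a[:,1],1); print("tilt",np.arctan(k),"dist of top plane from axis",c/np.hypot(1,k))
    if n=="wrist":
        s=(abs(T[...,0]-9)<3)&(abs(T[...,1]+6)<2)&(T[...,2]<40)&(T[...,2]>0);print("pin top U",21.8-np.median(T[s][:,2]),s.sum())
E
```

```text
wrist
[[-1.5 28.5 26.2 27.   2.8]
 [ 1.5 32.8 28.2 66.   2.9]
 [ 4.5 37.2 31.9 89.   2.5]
 [ 7.5 42.  37.1 91.   2.6]
 [10.5 44.1 41.1 90.   3. ]
 [13.5 43.4 40.5 82.   2. ]
 [16.5 42.  38.6 78.   2.6]
 [19.5 39.7 36.4 89.   2.6]
 [22.5 37.7 34.3 78.   2.5]
 [25.5 35.7 32.4 74.   2.4]
 [28.5 33.9 30.7 74.   1.8]
 [31.5 31.9 28.9 69.   2.3]
 [34.5 30.  27.9 47.   2.3]]
tilt -0.183660685774362 dist of top plane from axis 43.36569220002457
pin top U 9.554778084999668 40
top
[[ 1.5 32.1 27.1  4.   3.8]
 [ 4.5 39.  30.6  5.   5.4]
 [ 7.5 42.8 38.2  6.   3.7]
 [10.5 45.  32.1  7.   4.1]
 [13.5 44.2 40.3  6.   3.1]
 [16.5 42.4 30.7  6.   4.7]
 [19.5 37.5 29.6  4.   4.8]
 [22.5 39.2 33.6  5.   4.9]
 [25.5 37.5 33.4  6.   3. ]
 [28.5 34.  27.5  6.   4.3]
 [31.5 30.8 27.9  5.   2.3]]
tilt -0.2090840468922143 dist of top plane from axis 44.40222055403188
```

```bash
python3 -m creep '0 0 0 0 0 0 0.1;0 0 0 0 0 0 0.1;0 0 0 0 0 0 0.1;0 0 0 0 0 0 0.1'; python3 -c "
from bench import r
print(r.hand_in())"
```

```text
clock: 22.18
tcp_pos: [0.5252, -0.1213, 0.2119]
orientation: [1.846, 2.542, -0.0]
contact_force: [-0.0, -0.7, -0.1]
grip_width: 0.0469
gripper_force: 0.0
the job is handed in; nothing more can be done
None
```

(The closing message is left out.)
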